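# Cover the roasting pot and turn the gas down to the index clip

### The arm

A 6-joint arm with a two-finger parallel gripper is mounted at the origin on the work surface. World frame = base frame: x ahead of the robot, y to its left, z up, the work surface at z = 0. Lengths are in mm, angles in rad, forces in N, time in s.
With the tool pointing down it reaches from about 400 to 925 mm from the base axis. Payload 12.5 kg.
Tool frame: the origin (TCP) lies midway between the tips of the shut fingers; the grasp point (between the pads) lies 19 mm behind it; z points along the fingers, y is the line along which they close (so a half turn about z gives the same grasp; the last joint's range is limited). The gripper opens to 95 mm and grips with 3 to 60 N. Pads are 20 mm wide; open, the fingers measure 119 mm over their backs; the gripper's body (75 mm by 180 mm) begins 59 mm behind the grasp point.
Start: joints at [-1.234, 0.491, 1.559, -0, 1.092, -0.106], TCP at [267.819, -564.73, 214.661] pointing down, gripper open.
Joint ranges: [-3.1, 3.1], [-0.84, 2.19], [0.05, 2.79], [-1.13, 4.28], [0.06, 2.93], [-2.69, 2.69]. Speed limits (rad/s): [2.22, 2.22, 2.79, 3.14, 3.14, 3.14].

### API

Orientations are given as [roll, pitch, yaw] about the fixed x, y, z axes, in that order (R = Rz(yaw) Ry(pitch) Rx(roll)).
In Python, from cell import state, read_camera, camera_info, env gives the robot as it stands.
- The arm moves only by the tool move_arm, never from a script. Its argument "commands" is a list of rows, each a list of 3 entries, a list of its own where there are three numbers: the shift along the world's x, y, z in cm, then the turn, a rotation vector about the world's x, y, z in degrees, then the opening, from 0 (shut) to 1 (fully open). A call has 1 to 10 rows; each row shifts and turns the commanded pose from where the row before left it; what a row does not reach is not made up. A row lasts 1/10 s, in which the tool goes at most 50 mm and 8.59 degrees, less where a joint would pass 70% of its speed; a pose out of reach is approached as far as the arm can. A call with a gripper value outside its range is refused whole. The fingers move at their own pace and stop on an object; the grip force is fixed at half the most. Time passes only in rows, so rows that do not move let the fingers close. It gives the time, the measured TCP pose, the force, the opening and the grip force at its end, in the units of the state.
- state(): the state, without advancing time (a new reading comes with each control period).
- read_camera(name): name is "scene" or "top"; returns the picture (400x640x3 uint8, blue, green, red); there is no depth.
- camera_info(name): a dict with "K" (3x3 intrinsics, pixels), "k1" (the pictures are not rectified: a ray, as slopes to the right and down, at radius r is drawn at 1 + k1 r^2 times it, then the intrinsics apply), "cam_to_world" (4x4, takes a point from camera to world coordinates). Camera axes: x right, y down, z forward; pixel columns grow to the right and rows downward; lengths in mm; the calibration is good to about 2 mm. A picture is of the moment at which its call begins. camera_info takes no time and is no camera call.
- env.job_done(): hands the job in; it is judged then, once.
The state is a dict: "t": time; "joints": joint angles; "qvel": joint speeds; "tau": joint torques, N m; "eef_pos": TCP position; "tcp_rot": TCP orientation; "ft_force": force on the tool from outside, world axes, zero at the start; "moment": the same for the moment, N m; "opening": opening from 0.0 (shut) to 1.0 (fully open); "grip_force": force on a finger pad.
Only numpy, scipy, OpenCV 4.12 (cv2) and the standard library are available. Lean on these libraries where they do the work, as an engineer would, in place of code of your own. Each camera call takes 0.05 s, during which the arm holds its last target. There are 200 camera calls.

### The job

The chestnuts are hot: take the wooden spatula off the pot and lay it flat in the long white spoon rest, then put the lid on the pot. Then turn the gas lever down until it points at the steel index clip on its scale, without ever shutting the gas off.

Things in the scene. Friction and masses are not known exactly. Their poses are not given: they have to be found in the camera images.
- spatula: Pale wooden spatula lying flat across the pot's rim, bridging it, 240 mm long. Origin: underside, at its balance point (a good place to grip). x runs along it to the blade, z up. Handle 20 mm wide, 14 mm thick, from x = -130 to +30 mm; blade 50 mm wide, 10 mm thick, from +27 to +110 mm; the underside is flat. 70 g.
- rest: Spoon rest: long, shallow white stoneware tray, fixed to the counter beside the pot, outer 292 x 97 mm, 16 mm high. Origin: centre of its underside; x along its length, z up. Inside 280 x 85 mm, inner floor 6 mm above the origin, walls 6 mm thick.
- pot: Open teal enamelled casserole with chestnuts in the bottom, standing loose on a gas ring (its underside 35 mm above the counter). Origin: centre of its underside, z up. Outside diameter 190 mm, rim 100 mm above the origin, wall 4 mm (inside diameter 182 mm). Two loop handles along its x axis reach out to 134 mm from the axis, 80 mm up. 2.4 kg.
- lid: Teal lid of the pot, lying right way up on the counter. Origin: centre of its underside, z up. From below: a round plug 172 mm across and 6 mm high that enters the pot, a flange 196 mm across at z = 6 to 12 mm that rests on the rim, a low dome up to z = 26 mm, and a round steel knob 32 mm across from z = 32 to 58 mm. Seated on the pot its origin is 94 mm above the pot's origin. About 0.5 kg.
- lever (a joint): Angle of the gas lever (rad): 0 = full on, lever along the brass pipe; grows anticlockwise seen from above; 1.571 = shut. Stiff: stays where it is left.
- lever_grip (a point): Grip point in the middle of the steel lever, 80 mm from the valve's vertical axis, 60 mm above the counter. x points outward along the lever, z up. The lever is a flat bar 14 mm wide and 12 mm thick, ending 100 mm from the axis.
- mark: Index clip: slim upright steel post, 10 mm wide and 58 mm tall, on a 28 mm wide foot, on the low arc-shaped scale around the gas valve, fixed. Origin: on the valve's vertical axis, at counter level; x points from the axis to the post, which stands 115 to 129 mm from the axis, just beyond the lever's end. z up.
- jar: Bystander: glass jar, 64 mm across, 95 mm high. Origin: centre of the underside.
- mug: Bystander: white mug, 80 mm across, 90 mm high. Origin: centre of the underside.
- tin: Bystander: food tin, 74 mm across, 108 mm high. Origin: centre of the underside.

How it is judged (in metres and radians):
On the way, in this order (a step that is already met when the one before it is completed fails the run):
1. The spatula lies flat on the floor of the spoon rest and is let go (x of spatula in the frame of rest between -0.04 and 0.04 m and y of spatula in the frame of rest between -0.033 and 0.033 m and z of spatula in the frame of rest below 0.01 m and angle between spatula's own z axis and vertical below 0.08 rad and contact force between the fingers and spatula below 0.3 N), for 0.2 s.
2. The lid is seated level on the pot, its flange all round on the rim, and is let go (horizontal distance between lid and pot below 0.009 m and z of lid in the frame of pot between 0.09 and 0.0975 m and angle between lid's own z axis and vertical below 0.04 rad and contact force between the fingers and lid below 0.3 N), for 0.2 s.
3. The gas lever points at the index clip within 5 degrees (0.087 rad) and is let go (angle between the x axis of lever_grip and the x axis of mark, either way round below 0.087 rad and contact force between the fingers and anything else below 0.3 N and velocity of joint lever between -0.05 and 0.05 rad/s), for 0.2 s.
At the end, for the whole second after the job is handed in: Spatula flat on the floor of the spoon rest, either way round, within 40 mm lengthways and 33 mm sideways of its centre; lid seated level on the pot, centred within 9 mm; gas lever pointing at the index clip within 5 degrees (0.087 rad); all let go and at rest, the robot touching nothing (x of spatula in the frame of rest between -0.04 and 0.04 m and y of spatula in the frame of rest between -0.033 and 0.033 m and z of spatula in the frame of rest below 0.01 m and angle between spatula's own z axis and vertical below 0.08 rad and horizontal distance between lid and pot below 0.009 m and z of lid in the frame of pot between 0.09 and 0.0975 m and angle between lid's own z axis and vertical below 0.04 rad and angle between the x axis of lever_grip and the x axis of mark, either way round below 0.087 rad and linear speed of each of lid, spatula below 0.02 m/s and contact force between each of the arm, the fingers and anything else below 0.3 N).
It fails at once if The gas is shut off: the lever is turned past 1.48 rad (value of joint lever above 1.48 rad).
It fails at once if The pot is shoved more than 20 mm from where it stood (distance of pot from where it was at the start of the episode above 0.02 m).
It fails at once if The lid is dropped: it falls free from more than about 20 mm (over 0.6 m/s with nothing holding it) (linear speed of lid above 0.6 m/s and contact force between the fingers and lid below 0.1 N).
It fails at once if The jar, the mug or the tin is moved more than 30 mm (distance of any of jar, mug, tin from where it was at the start of the episode above 0.03 m).
It also fails if it takes over 64 s, if anything falls off the work surface, if the arm or the gripper's body presses on something with over 40 N, if the wrist force passes 120 N, or if a joint passes its speed limit or range.

## Working session

There is one attempt and no reset: what is moved stays moved. The work goes in short steps, Python scripts to look and compute and a tool call to move; the robot and the scene stay as the last step left them, time stands still between calls to the robot, and variables do not carry over. Pictures are saved under pics/ and viewed, at most 10 in all, crops included, and the job is handed in when it is done.

Besides the shell and the picture viewer there is one more tool, called as a command line: name --argument value ..., lists and objects as JSON in quotes. move_arm: Moves the arm, as the interface text tells. Its arguments: {"type":"object","properties":{"commands":{"type":"array"}},"required":["commands"]}

```bash
mkdir -p pics; ls
cat > h.py <<'E'
import numpy as np, cv2
from cell import state, read_camera, camera_info, env
def pix2world(cam,uv,z):
    c=camera_info(cam);K=np.array(c["K"]);T=np.array(c["cam_to_world"]);k=c["k1"]
    uv=np.atleast_2d(np.array(uv,float))
    d=np.c_[(uv[:,0]-K[0,2])/K[0,0],(uv[:,1]-K[1,2])/K[1,1]]
    s=d.copy()
    for _ in range(20): s=d/(1+k*(s**2).sum(1,keepdims=True))
    r=np.c_[s,np.ones(len(s))]@T[:3,:3].T; o=T[:3,3]
    return o+r*((z-o[2])/r[:,2])[:,None]
def world2pix(cam,P):
    c=camera_info(cam);K=np.array(c["K"]);T=np.array(c["cam_to_world"]);k=c["k1"]
    p=(np.atleast_2d(P)-T[:3,3])@T[:3,:3]; s=p[:,:2]/p[:,2:]
    s=s*(1+k*(s**2).sum(1,keepdims=True))
    return np.c_[s[:,0]*K[0,0]+K[0,2],s[:,1]*K[1,1]+K[1,2]]
E
python3 - <<'E'
from h import *
for n in("top","scene"):
    cv2.imwrite(f"pics/{n}0.png",read_camera(n)); c=camera_info(n); print(n,np.round(c["K"],1).tolist(),c["k1"],np.round(c["cam_to_world"],3).tolist())
print(state())
E
```

```text
pics
top [[378.1, 0.0, 322.3], [0.0, 378.1, 200.0], [0.0, 0.0, 1.0]] 0.02803155600220812 [[0.08, -0.968, 0.239, 417.185], [-0.997, -0.077, 0.024, -65.548], [-0.004, -0.24, -0.971, 1014.879], [0.0, 0.0, 0.0, 1.0]]
scene [[500.6, 0.0, 318.0], [0.0, 500.6, 199.4], [0.0, 0.0, 1.0]] 0.016856343032916183 [[-0.809, 0.339, -0.48, 1287.959], [0.587, 0.487, -0.647, 837.103], [0.015, -0.805, -0.593, 929.54], [0.0, 0.0, 0.0, 1.0]]
{'t': 0.1, 'joints': array([-1.23360578e+00,  4.91471538e-01,  1.55937362e+00, -4.08208860e-06,
        1.09167013e+00, -1.05612035e-01]), 'qvel': array([-0.00079921, -0.00127934, -0.00086505,  0.00074192,  0.00074405,
       -0.00040057]), 'tau': array([ 2.69572527e-03, -6.13623977e+01, -2.58605826e+01,  6.93962350e-02,
        4.70320252e-02, -5.35945594e-05]), 'eef_pos': array([ 267.74222872, -564.52570078,  214.14254015]), 'tcp_rot': array([-3.14067478e+00, -9.36597790e-05,  4.42804421e-01]), 'ft_force': array([ 0.28599559, -0.63511453,  0.73165768]), 'moment': array([-0.04818224,  0.00275832, -0.01726405]), 'grip_force': 0.0, 'opening': 1.00009929725497}
```

View pics/top0.png

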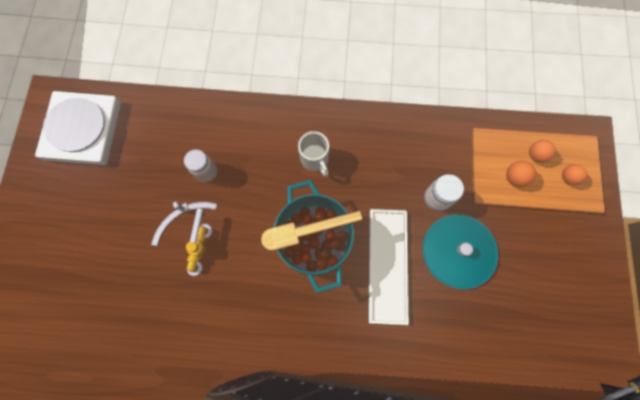

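View pics/scene0.png

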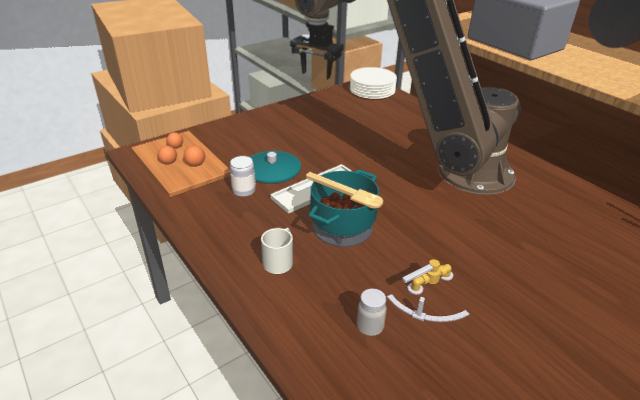

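The top view shows the spatula from blade (262,238) to handle end (361,215), the pot at (313,233), the rest at (389,267), the lid knob at (466,249) and the valve near (196,245). The scene view shows the clip at about (421,308) and the lever tip at (405,280). Next I'll measure by colour and zoom in on the valve.

Run:
```python
from h import *
a=cv2.imread("pics/top0.png");b=cv2.imread("pics/scene0.png")
z=np.hstack([cv2.resize(a[185:285,140:230],(390,433),interpolation=3),cv2.resize(b[250:340,370:480],(410,335),interpolation=3)[:433] if 0 else cv2.copyMakeBorder(cv2.resize(b[250:340,370:480],(410,335),interpolation=3),0,98,0,0,0)])
cv2.imwrite("pics/zoom.png",z)
h=cv2.cvtColor(a,cv2.COLOR_BGR2HSV)
def big(m,n,box=None):
    m=m.astype(np.uint8)
    if box: 
        q=np.zeros_like(m);x0,y0,x1,y1=box;q[y0:y1,x0:x1]=m[y0:y1,x0:x1];m=q
    c=max(cv2.findContours(m,0,cv2.CHAIN_APPROX_NONE)[0],key=cv2.contourArea);print(n,cv2.contourArea(c),cv2.boundingRect(c));return c.reshape(-1,2)
sp=big(cv2.inRange(h,(12,60,150),(28,190,255)),"spat",(250,195,370,255))
for z_,n in((149,"top")):
    w=pix2world("top",sp,z_)[:,:2].astype(np.float32);print(cv2.minAreaRect(w))
    c=w.mean(0);_,_,v=np.linalg.svd(w-c);t=(w-c)@v[0];print("ends",w[t.argmin()],w[t.argmax()],v[0])
r=big(cv2.inRange(h,(0,0,150),(180,60,255)),"rest",(365,200,412,330))
print(cv2.minAreaRect(pix2world("top",r,16)[:,:2].astype(np.float32)))
te=cv2.inRange(h,(80,100,40),(100,255,255))
l=big(te,"lid",(415,205,505,295)); w=pix2world("top",cv2.convexHull(l).reshape(-1,2),11)[:,:2].astype(np.float32);print("lid",cv2.fitEllipse(w),cv2.minEnclosingCircle(w))
k=big(cv2.inRange(h,(0,0,130),(180,90,255)),"knob",(450,235,480,262));print("knob",cv2.fitEllipse(pix2world("top",k,56)[:,:2].astype(np.float32)))
p=big(cv2.morphologyEx(te,cv2.MORPH_CLOSE,np.ones((3,3))),"pot",(255,175,365,295))
w=pix2world("top",p,135)[:,:2]
print("potbbox",w.min(0),w.max(0))
# rim: refine by circle radius 95 fit w/ consensus
best=max(((np.abs(np.hypot(*(w-[x,y]).T)-95)<2.5).sum(),x,y) for x in np.arange(w[:,0].min()+80,w[:,0].max()-80,2) for y in np.arange(w[:,1].min()+80,w[:,1].max()-80,2));print("pot",best)
```

```text
spat 1289.0 (261, 211, 101, 40)Traceback (most recent call last):
  File "<stdin>", line 12, in <module>
TypeError: cannot unpack non-iterable int object
```

View pics/zoom.png

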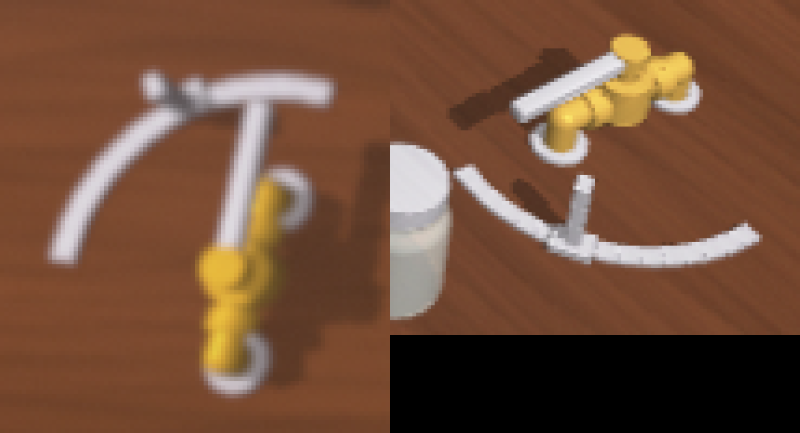

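The zoom shows the hub top at top-view (192,247), the lever tip at (199,209) and the clip's post top at (175,204). In the scene view the post top is (422,298), the tip (405,279) and the hub (435,263).

Run:
```python
from h import *
a=cv2.imread("pics/top0.png")
h=cv2.cvtColor(a,cv2.COLOR_BGR2HSV)
def big(m,n,box):
    m=m.astype(np.uint8)
    q=np.zeros_like(m);x0,y0,x1,y1=box;q[y0:y1,x0:x1]=m[y0:y1,x0:x1]
    c=max(cv2.findContours(q,0,cv2.CHAIN_APPROX_NONE)[0],key=cv2.contourArea);print(n,cv2.contourArea(c),cv2.boundingRect(c));return c.reshape(-1,2)
W=lambda c,z:np.ascontiguousarray(pix2world("top",c,z)[:,:2],dtype=np.float32)
sp=big(cv2.inRange(h,(12,60,150),(28,190,255)),"spat",(250,195,370,255))
w=W(sp,147);print(cv2.minAreaRect(w))
c=w.mean(0);_,_,v=np.linalg.svd(w-c,full_matrices=False);t=(w-c)@v[0];print("ends",w[t.argmin()],w[t.argmax()],v[0])
for lo,hi in((-30,10),(10,50),(-100,-60),(60,100)):
    s=w[(t>lo)&(t<hi)];print(lo,s.mean(0),np.ptp((s-c)@v[1]))
r=big(cv2.inRange(h,(0,0,120),(180,70,255)),"rest",(365,200,412,330))
print(cv2.minAreaRect(W(r,16)))
te=cv2.inRange(h,(80,100,40),(100,255,255))
l=big(te,"lid",(415,205,505,295));w=W(l,11);print("lid",cv2.fitEllipse(w),cv2.minEnclosingCircle(w))
k=big(cv2.inRange(h,(0,0,130),(180,90,255)),"knob",(450,235,480,262));print("knob",cv2.fitEllipse(W(k,56)))
p=big(cv2.morphologyEx(te,cv2.MORPH_CLOSE,np.ones((3,3),np.uint8)),"pot",(255,175,365,295))
w=W(p,135);print("potbbox",w.min(0),w.max(0))
best=max(((np.abs(np.hypot(*(w-[x,y]).T)-95)<2.5).sum(),x,y) for x in np.arange(w[:,0].min()+80,w[:,0].max()-80,2) for y in np.arange(w[:,1].min()+80,w[:,1].max()-80,2));print("pot",best)
def tri(u,v):
    P=[pix2world(n,q,z)[0] for n,q in(("top",u),("scene",v)) for z in(0,300)]
    d1,d2=P[1]-P[0],P[3]-P[2];s=np.linalg.lstsq(np.c_[d1,-d2],P[2]-P[0],rcond=None)[0]
    A,B=P[0]+s[0]*d1,P[2]+s[1]*d2;return (A+B)/2,np.linalg.norm(A-B)
H=tri((192.2,247.3),(434.7,262.6));T=tri((199.3,208.8),(404.9,279.5));M=tri((175.3,203.9),(422.3,298.3))
print(H,T,M)
for q in(T,M): d=(q[0]-H[0])[:2];print(np.hypot(*d),np.arctan2(d[1],d[0]))
for n,u,v,z in(("jar",(448,189),(0,0),95),("mug",(314,147),0,90),("tin",(197,160),0,108)):print(n,pix2world("top",u,z))
print(tri((361,215),(309,177)),"handle end");print(tri((268,238),(374,200)),"blade")
```

```text
spat 1289.0 (261, 211, 101, 40)
((564.0294799804688, -23.86060333251953), (52.977848052978516, 241.29722595214844), 20.554668426513672)
ends [ 604.71136 -137.45755] [518.58606  87.95104] [-0.3407378   0.94015837]
-30 [564.8299   -30.401213] 22.116108
10 [550.34894    7.894253] 50.558914
-100 [588.10876 -95.85187] 21.944723
60 [534.4577    53.903526] 53.069046
rest 4438.0 (368, 209, 42, 117)
((505.17730712890625, -226.12733459472656), (296.97833251953125, 103.71150207519531), 2.2226197719573975)
lid 4178.0 (423, 215, 75, 74)
lid ((556.2047119140625, -413.09661865234375), (190.27540588378906, 191.19979858398438), 167.9576873779297) ((556.52783203125, -413.0139465332031), 96.70086669921875)
knob 148.0 (457, 242, 16, 14)
knob ((556.7178344726562, -410.31787109375), (32.16802978515625, 37.94174575805664), 7.9613037109375)
pot 572.5 (292, 226, 61, 66)
potbbox [ 422.1022  -120.93744] [576.61664    12.7648325]Traceback (most recent call last):
  File "<stdin>", line 21, in <module>
ValueError: max() iterable argument is empty
```

Run:
```python
from h import *
a=cv2.imread("pics/top0.png")
h=cv2.cvtColor(a,cv2.COLOR_BGR2HSV)
W=lambda c,z:np.ascontiguousarray(pix2world("top",c,z)[:,:2],dtype=np.float32)
te=cv2.inRange(h,(80,80,30),(100,255,255));te[:, :250]=0;te[:,366:]=0
ys,xs=np.nonzero(te);w=W(np.c_[xs,ys],135);print(len(w),w.min(0),w.max(0))
best=sorted([((lambda d:((d>88)&(d<95)).sum()-((d>95)&(d<103)).sum())(np.hypot(*(w-[x,y]).T)),x,y) for x in np.arange(500,590,1.5) for y in np.arange(-70,20,1.5)])[-5:];print("pot",best)
b=best[-1];d=np.hypot(*(w-b[1:]).T)
s=w[(d>105)&(d<140)]-b[1:];ang=np.arctan2(s[:,1],s[:,0]);print("handles",len(s),np.angle(np.exp(2j*ang).mean())/2)
def tri(u,v):
    P=[pix2world(n,q,z)[0] for n,q in(("top",u),("scene",v)) for z in(0,300)]
    d1,d2=P[1]-P[0],P[3]-P[2];s=np.linalg.lstsq(np.c_[d1,-d2],P[2]-P[0],rcond=None)[0]
    A,B=P[0]+s[0]*d1,P[2]+s[1]*d2;return np.round((A+B)/2,1),np.linalg.norm(A-B)
H=tri((192.2,247.3),(434.7,262.6));T=tri((199.3,208.8),(404.9,279.5));M=tri((175.3,203.9),(422.3,298.3))
print(H,T,M)
for q in(T,M): d=(q[0]-H[0])[:2];print(np.hypot(*d),np.arctan2(d[1],d[0]))
for n,u,z in(("jar",(448,189),95),("mug",(314,147),90),("tin",(197,160),108)):print(n,pix2world("top",u,z))
print(tri((361,215),(309,177)),"handle end");print(tri((268,238),(374,200)),"blade")
```

```text
805 [ 422.1022  -122.69874] [679.2139    60.953564]
pot [(np.int64(306), np.float64(551.0), np.float64(-28.0)), (np.int64(316), np.float64(554.0), np.float64(-28.0)), (np.int64(322), np.float64(552.5), np.float64(-29.5)), (np.int64(327), np.float64(554.0), np.float64(-29.5)), (np.int64(335), np.float64(552.5), np.float64(-28.0))]
handles 316 0.35687045282689467
(array([503.9, 274.2,  62.3]), np.float64(1.2891975901942356)) (array([604.1, 272.7,  60.1]), np.float64(0.43718587978206036)) (array([612.1, 338. ,  57.7]), np.float64(1.9415961193909517))
100.21122691594994 -0.0149689417536705
125.6092353292544 0.5327735542392824
jar [[ 697.35040866 -355.79869642   95.        ]]
mug [[785.62461942 -10.04415707  90.        ]]
tin [[719.87995387 281.26637456 108.        ]]
(array([ 603. , -136.5,  132.5]), np.float64(6.4945346929598236)) handle end
(array([533.1,  71.7, 146.4]), np.float64(4.685169967346151)) blade
```

move_arm --commands '[[[2.25,4.2,0.2],[0,0,6.5],1],[[2.25,4.2,0.2],[0,0,6.5],1],[[2.25,4.2,0.2],[0,0,6.5],1],[[2.25,4.2,0.2],[0,0,6.5],1],[[2.25,4.2,0.2],[0,0,6.5],1],[[2.25,4.2,0.2],[0,0,6.5],1],[[2.25,4.2,0.2],[0,0,6.5],1],[[2.25,4.2,0.2],[0,0,6.5],1],[[2.25,4.2,0],[0,0,6.5],1],[[2.25,4.2,0],[0,0,6.5],1]]'

```text
t: 1.1
eef_pos: [493.3, -142.8, 230.7]
tcp_rot: [3.142, 0.0, 1.582]
ft_force: [1.3, 0.2, 0.7]
opening: 1.0
grip_force: 0.0
```

move_arm --commands '[[[2.25,4.2,0],[0,0,6.5],1],[[2.25,4.2,0],[0,0,6.5],1],[[2.25,4.2,0],[0,0,6.5],1],[[0,0,0],[0,0,0],0.7],[[0,0,0],[0,0,0],0.7]]'

```text
t: 1.6
eef_pos: [560.2, -17.9, 230.1]
tcp_rot: [-3.141, -0.0, 1.919]
ft_force: [0.6, -0.0, -0.4]
opening: 0.882
grip_force: 0.0
```

move_arm --commands '[[[0,0.3,-3.5],[0,0,0.7],0.6],[[0,0,-3.0],[0,0,0],0.6],[[0,0,-2.0],[0,0,0],0.6],[[0,0,-1.5],[0,0,0],0.6],[[0,0,0],[0,0,0],0.6]]'

```text
t: 2.1
eef_pos: [559.0, -17.0, 129.0]
tcp_rot: [-3.138, -0.002, 1.927]
ft_force: [-0.8, 0.7, 0.4]
opening: 0.605
grip_force: 0.0
```

Run:
```python
from h import *
a=read_camera("scene");b=read_camera("top")
z=np.hstack([cv2.resize(a[120:260,260:440],(450,350),interpolation=3),cv2.resize(b[170:310,250:380],(325,350),interpolation=3)])
cv2.imwrite("pics/g1.png",z)
```

```text
(no output)
```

View pics/g1.png

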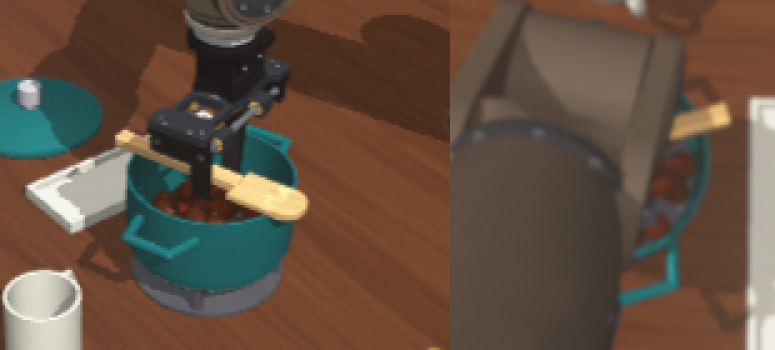

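The picture shows the two fingers straddling the handle just behind the blade, at crop (200,180) and (232,150). I'll close, then lift.

move_arm --commands '[[[0,0,0],[0,0,0],0],[[0,0,0],[0,0,0],0],[[0,0,0],[0,0,0],0],[[0,0,0],[0,0,0],0],[[0,0,0],[0,0,0],0],[[0,0,0],[0,0,0],0],[[0,0,1],[0,0,0],0],[[0,0,2],[0,0,0],0],[[0,0,3],[0,0,0],0],[[0,0,3],[0,0,0],0]]'

```text
t: 3.2
eef_pos: [560.1, -15.7, 222.1]
tcp_rot: [-3.141, -0.0, 1.93]
ft_force: [-0.7, 0.0, -0.2]
opening: 0.21
grip_force: 29.9
```

move_arm --commands '[[[-0.65,-2.1,0],[0,0,7.2],0],[[-0.65,-2.1,0],[0,0,7.2],0],[[-0.65,-2.1,0],[0,0,7.2],0],[[-0.65,-2.1,0],[0,0,7.2],0],[[-0.65,-2.1,0],[0,0,7.2],0],[[-0.65,-2.1,0],[0,0,7.2],0],[[-0.65,-2.1,0],[0,0,7.2],0],[[-0.65,-2.1,0],[0,0,7.2],0],[[-0.65,-2.1,0],[0,0,7.2],0],[[-0.65,-2.1,0],[0,0,6.8],0]]'

```text
t: 4.2
eef_pos: [495.0, -226.5, 221.3]
tcp_rot: [-3.141, 0.0, -3.099]
ft_force: [0.8, -1.6, -0.1]
opening: 0.213
grip_force: 29.9
```

move_arm --commands '[[[0,0,-4],[0,0,0],0],[[0,0,-4],[0,0,0],0],[[0,0,-3],[0,0,0],0],[[0,0,-2],[0,0,0],0],[[0,0,-1],[0,0,0],0],[[0,0,-1],[0,0,0],0],[[0,0,0],[0,0,0],0]]'

```text
t: 4.9
eef_pos: [495.3, -225.7, 70.4]
tcp_rot: [3.141, -0.001, -3.104]
ft_force: [0.7, -0.0, -0.4]
opening: 0.209
grip_force: 29.9
```

Run:
```python
from h import *
a=read_camera("scene");b=read_camera("top")
z=np.hstack([cv2.resize(a[100:240,220:400],(450,350),interpolation=3),cv2.resize(b[190:330,320:450],(325,350),interpolation=3)])
cv2.imwrite("pics/g2.png",z)
```

```text
(no output)
```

View pics/g2.png

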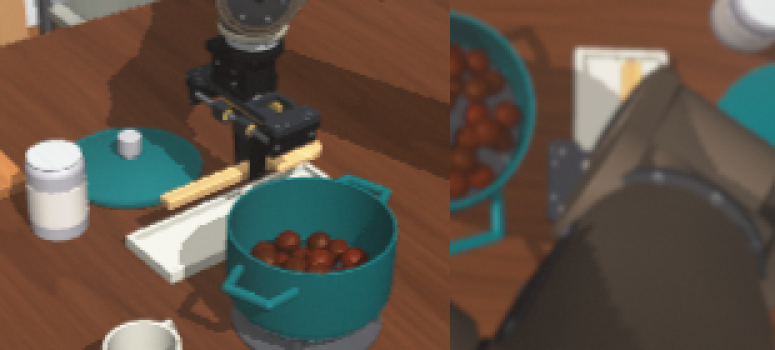

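move_arm --commands '[[[0,-0.4,-2],[0,0,0],0],[[0,0,-1.5],[0,0,0],0],[[0,0,-1],[0,0,0],0],[[0,0,-0.8],[0,0,0],0],[[0,0,-0.6],[0,0,0],0],[[0,0,0],[0,0,0],0]]'

```text
t: 5.6
eef_pos: [495.3, -229.6, 11.3]
tcp_rot: [3.141, -0.0, -3.104]
ft_force: [0.4, 0.0, -0.9]
opening: 0.206
grip_force: 29.9
```

move_arm --commands '[[[0,0,-0.3],[0,0,0],0],[[0,0,0],[0,0,0],0.4],[[0,0,0],[0,0,0],0.4],[[0,0,0],[0,0,0],0.4],[[0,0,0],[0,0,0],0.4],[[0,0,1.5],[0,0,0],0.4],[[0,0,2.5],[0,0,0],0.4],[[0,0,4],[0,0,0],0.5],[[0,0,4],[0,0,0],0.6],[[0,0,4],[0,0,0],0.6]]'

```text
t: 6.6
eef_pos: [495.1, -229.6, 170.4]
tcp_rot: [3.141, -0.0, -3.104]
ft_force: [0.1, 0.3, -0.3]
opening: 0.576
grip_force: 0.0
```

move_arm --commands '[[[1.2,-3.6,-1],[0,0,0],0.7],[[1.2,-3.6,-1],[0,0,0],0.7],[[1.2,-3.6,-1],[0,0,0],0.7],[[1.2,-3.6,-1],[0,0,0],0.7],[[1.2,-3.8,0],[0,0,0],0.7],[[0,0,0],[0,0,0],0.7]]'

```text
t: 7.2
eef_pos: [555.6, -415.7, 127.7]
tcp_rot: [-3.141, 0.0, -3.106]
ft_force: [-1.0, 1.1, -0.5]
opening: 0.701
grip_force: 0.0
```

Run:
```python
from h import *
print(state()["eef_pos"])
a=read_camera("scene");b=read_camera("top")
z=np.hstack([cv2.resize(a[80:240,200:380],(450,400),interpolation=3),cv2.resize(b[190:350,340:480],(350,400),interpolation=3)])
cv2.imwrite("pics/g3.png",z)
```

```text
[ 555.63966303 -415.67916936  127.71492986]
```

View pics/g3.png

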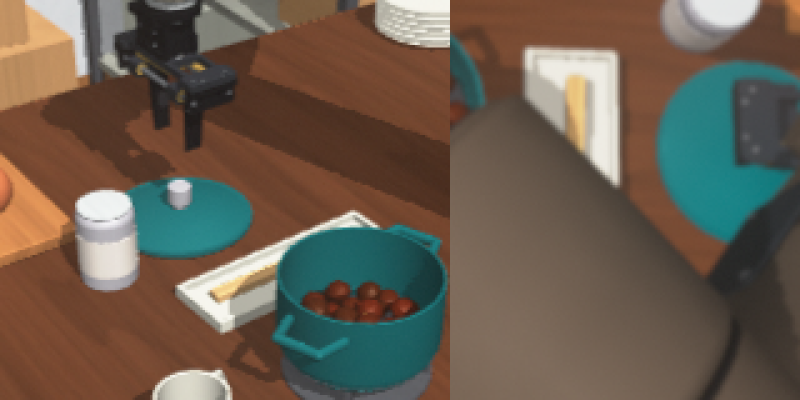

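The spatula lies flat in the rest, with its handle end near crop (575,85). The gripper is above the knob, so I'll go down and grip it.

move_arm --commands '[[[0.1,0.4,-3],[0,0,0],0.7],[[0,0,-3],[0,0,0],0.7],[[0,0,-2],[0,0,0],0.7],[[0,0,-1.4],[0,0,0],0.7],[[0,0,0],[0,0,0],0],[[0,0,0],[0,0,0],0],[[0,0,0],[0,0,0],0],[[0,0,0],[0,0,0],0],[[0,0,0],[0,0,0],0],[[0,0,0],[0,0,0],0]]'

```text
t: 8.3
eef_pos: [556.9, -408.7, 36.0]
tcp_rot: [-3.139, 0.002, -3.104]
ft_force: [-0.2, -4.0, 6.5]
opening: 0.332
grip_force: 30.0
```

Run:
```python
from h import *
# pot rim from scene view: fit ellipse-free: bright interior/teal pixels -> world plane z=135
a=read_camera("scene"); h=cv2.cvtColor(a,cv2.COLOR_BGR2HSV)
te=cv2.inRange(h,(80,80,30),(100,255,255));te[:, :300]=0
ys,xs=np.nonzero(te);print(xs.min(),xs.max(),ys.min(),ys.max())
# rim upper-half outline: leftmost/rightmost & top pixel of the body, unobscured
for z in (135,):
  w=pix2world("scene",np.c_[xs,ys],z)[:,:2]
  T=np.array(camera_info("scene")["cam_to_world"])[:2,3]
  res=[]
  for x in np.arange(535,571,1.):
    for y in np.arange(-45,-10,1.):
      d=w-[x,y];r=np.hypot(*d.T);far=(d@((T-[x,y])/np.hypot(*(T-[x,y]))))<20
      # exclude handle dirs
      an=np.arctan2(d[:,1],d[:,0]);hd=np.abs(np.sin(an-0.357))<0.45
      k=far&~hd
      res.append((((r>88)&(r<95)&k).sum()-2*((r>95)&(r<103)&k).sum(),x,y))
  print(sorted(res)[-6:])
cv2.imwrite("pics/g4.png",np.hstack([cv2.resize(a[100:250,210:390],(450,375),interpolation=3)]))
```

```text
300 378 162 236
[(np.int64(96), np.float64(558.0), np.float64(-26.0)), (np.int64(97), np.float64(559.0), np.float64(-24.0)), (np.int64(99), np.float64(556.0), np.float64(-26.0)), (np.int64(101), np.float64(557.0), np.float64(-26.0)), (np.int64(102), np.float64(559.0), np.float64(-26.0)), (np.int64(105), np.float64(560.0), np.float64(-25.0))]
```

View pics/g4.png

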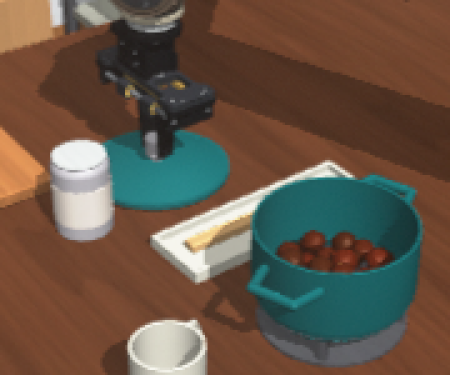

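```bash
cat >> h.py <<'E'
from scipy.optimize import least_squares
def rimfit(cam,img,c0,z,R,angs,half=14,show=False):
    """outermost teal->other transition along radial world rays; circle of known R fitted"""
    h=cv2.cvtColor(img,cv2.COLOR_BGR2HSV);te=cv2.GaussianBlur(cv2.inRange(h,(80,80,25),(100,255,255)),(3,3),0).astype(np.float32)
    c=np.array(c0,float)
    for it in range(4):
        pts=[]
        for t in angs:
            r=np.arange(R-half,R+half,.5);d=np.array([np.cos(t),np.sin(t)])
            uv=world2pix(cam,np.c_[c+r[:,None]*d,np.full(len(r),z)]).astype(np.float32)
            v=cv2.remap(te,uv[None,:,0],uv[None,:,1],1)[0]
            k=np.where((v[:-1]>127)&(v[1:]<=127))[0]
            if len(k): pts.append(c+(r[k[-1]]+.25)*d)
        pts=np.array(pts)
        s=least_squares(lambda p:np.hypot(*(pts-p[:2]).T)-p[2],[*c,R],loss="soft_l1",f_scale=1)
        f=least_squares(lambda p:np.hypot(*(pts-p).T)-R,c,loss="soft_l1",f_scale=1); c=f.x
    return np.round(c,1),np.round(s.x,1),len(pts),round(float(np.median(abs(f.fun))),2)
def farangs(cam,c,lim=1.57,n=120):
    T=np.array(camera_info(cam)["cam_to_world"])[:2,3];a0=np.arctan2(*(np.array(c)-T)[::-1])
    return a0+np.linspace(-lim,lim,n)
E
python3 - <<'E'
from h import *
c=(556,-27)
ok=lambda A,sp:[t for t in A if abs(np.sin(t-.357))>.5 and (not sp or abs(np.sin(t-1.93))>.33)]
t=cv2.imread("pics/top0.png");s=read_camera("scene")
print("top",rimfit("top",t,c,135,95,ok(farangs("top",c,1.7),1)))
print("scene",rimfit("scene",s,c,135,95,ok(farangs("scene",c,1.5),0)))
print("lid top",rimfit("top",t,(556,-412),12,98,farangs("top",(556,-412),1.57)))
E
```

```text
top (array([550.1, -30.4]), array([553.2, -29.5,  92.7]), 41, 0.29)
scene (array([558.4, -25.6]), array([556.6, -27.5,  93.1]), 79, 0.76)
lid top (array([ 555.8, -411.6]), array([ 556.4, -413. ,   96.8]), 120, 0.25)
```

move_arm --commands '[[[0,0,0.5],[0,0,0],0],[[0,0,2],[0,0,0],0],[[0,0,4],[0,0,0],0],[[0,0,4],[0,0,0],0],[[0,0,4],[0,0,0],0],[[0,0,4],[0,0,0],0],[[0,0,0],[0,0,0],0]]'

```text
t: 9.1
eef_pos: [557.4, -408.3, 225.3]
tcp_rot: [-3.137, 0.006, -3.104]
ft_force: [0.3, -0.4, -5.4]
opening: 0.329
grip_force: 30.0
```

move_arm --commands '[[[0,2,0],[0,0,0],0],[[0,4,0],[0,0,0],0],[[0,4.3,0],[0,0,0],0],[[0,4.5,0],[0,0,0],0],[[0,4.5,0],[0,0,0],0],[[0,4.5,0],[0,0,0],0],[[0,4.5,0],[0,0,0],0],[[-0.2,4.5,0],[0,0,0],0],[[0,3.3,0],[0,0,0],0],[[0,2.1,0],[0,0,0],0]]'

```text
t: 10.1
eef_pos: [553.0, -23.0, 218.4]
tcp_rot: [3.14, -0.003, -3.102]
ft_force: [0.3, 0.0, -4.2]
opening: 0.333
grip_force: 30.0
```

move_arm --commands '[[[0,0,-2],[0,0,0],0],[[0,0,-1],[0,0,0],0],[[0,0,-0.3],[0,0,0],0],[[0,0,0],[0,0,0],0]]'

```text
t: 10.5
eef_pos: [554.0, -26.1, 186.0]
tcp_rot: [3.141, -0.002, -3.104]
ft_force: [0.5, 0.2, -4.0]
opening: 0.332
grip_force: 30.0
```

Run:
```python
from h import *
s=state();e=s["eef_pos"];print(e,s["tcp_rot"])
a=read_camera("scene");c=e[:2];zl=e[2]-36+12
A=farangs("scene",c,3.14,200)
print("lid scene",rimfit("scene",a,c,zl,98,farangs("scene",c,1.57)))
print("lid scene near",rimfit("scene",a,c,zl-6,98,farangs("scene",c,3.14)[:40]))
b=read_camera("top");print("lid top",rimfit("top",b,c,zl,98,farangs("top",c,1.6)))
z=np.hstack([cv2.resize(a[120:260,260:420],(480,420),interpolation=3),cv2.resize(b[170:310,250:356],(318,420),interpolation=3)]);cv2.imwrite("pics/g5.png",z)
```

```text
[553.96757519 -26.10865087 185.95583754] [ 3.14107220e+00 -1.77539654e-03 -3.10445691e+00]
lid scene (array([558.1, -21.9]), array([557.7, -22.5,  97.5]), 102, 0.74)
lid scene near (array([555.8, -24.6]), array([557.5, -31. , 103.3]), 35, 0.77)Traceback (most recent call last):
  File "<stdin>", line 7, in <module>
  File "h.py", line 30, in rimfit
    s=least_squares(lambda p:np.hypot(*(pts-p[:2]).T)-p[2],[*c,R],loss="soft_l1",f_scale=1)
    return func(*args, **kwargs)
    vector_fun = VectorFunction(
        fun_wrapped,
    ...<6 lines>...
        workers=workers
    )
    self._update_fun()
    ~~~~~~~~~~~~~~~~^^
    self.f = self.fun_wrapped(xp_copy(self.x))
             ~~~~~~~~~~~~~~~~^^^^^^^^^^^^^^^^^
    return np.atleast_1d(self.fun(x))
                         ~~~~~~~~^^^
    return self.f(x, *self.args, **self.kwargs)
           ~~~~~~^^^^^^^^^^^^^^^^^^^^^^^^^^^^^^
  File "h.py", line 30, in <lambda>
    s=least_squares(lambda p:np.hypot(*(pts-p[:2]).T)-p[2],[*c,R],loss="soft_l1",f_scale=1)
                                        ~~~^~~~~~
ValueError: operands could not be broadcast together with shapes (0,) (2,)
```

move_arm --commands '[[[0,-0.3,-0.6],[0,0,0],0],[[0,0,-0.5],[0,0,0],0],[[0,0,-0.3],[0,0,0],0],[[0,0,-0.2],[0,0,0],0],[[0,0,0],[0,0,0],0]]'

```text
t: 11.1
eef_pos: [554.2, -28.7, 170.4]
tcp_rot: [3.141, -0.0, -3.104]
ft_force: [0.2, 1.6, -4.9]
opening: 0.329
grip_force: 30.0
```

move_arm --commands '[[[0,0,-0.2],[0,0,0],0],[[0,0,-0.1],[0,0,0],0],[[0,0,-0.1],[0,0,0],0],[[0,0,0],[0,0,0],0]]'

```text
t: 11.5
eef_pos: [554.3, -28.7, 166.6]
tcp_rot: [3.141, -0.0, -3.104]
ft_force: [-0.4, 0.2, -4.4]
opening: 0.329
grip_force: 30.0
```

move_arm --commands '[[[0,0,-0.1],[0,0,0],0],[[0,0,-0.1],[0,0,0],0],[[0,0,0],[0,0,0],0]]'

```text
t: 11.8
eef_pos: [554.4, -28.7, 164.9]
tcp_rot: [3.142, 0.0, -3.104]
ft_force: [-0.8, 0.1, -0.4]
opening: 0.33
grip_force: 30.0
```

move_arm --commands '[[[0,0,0],[0,0,0],0.7],[[0,0,0],[0,0,0],0.7],[[0,0,0],[0,0,0],0.7],[[0,0,0],[0,0,0],0.7],[[0,0,2],[0,0,0],0.7],[[0,0,3],[0,0,0],0.7],[[0,0,3],[0,0,0],0.7],[[0,4,0],[0,0,0],0.7],[[0,4.5,0],[0,0,0],0.7],[[0,4.5,0],[0,0,0],0.7]]'

```text
t: 12.8
eef_pos: [554.3, 102.4, 245.0]
tcp_rot: [3.141, 0.001, -3.105]
ft_force: [0.7, 0.7, -0.2]
opening: 0.706
grip_force: 0.0
```

move_arm --commands '[[[0.5,4,0],[0,0,-1],0.7],[[0.5,4,0],[0,0,-1],0.7],[[1,4,0],[0,0,-1],0.7],[[1,4,0],[0,0,0],0.7],[[0,1,0],[0,0,0],0.7],[[0,0,0],[0,0,0],0.7]]'

```text
t: 13.4
eef_pos: [583.9, 272.4, 244.1]
tcp_rot: [-3.141, -0.001, 3.129]
ft_force: [-0.3, -1.1, 0.3]
opening: 0.7
grip_force: 0.0
```

Run:
```python
from h import *
s=state();print(s["eef_pos"],s["tcp_rot"])
a=read_camera("scene");b=read_camera("top")
z=np.hstack([cv2.resize(a[120:320,260:480],(440,400),interpolation=3),cv2.resize(b[160:310,230:365],(360,400),interpolation=3)]);cv2.imwrite("pics/g5.png",z)
```

```text
[583.93404977 272.44326967 244.1039208 ] [-3.14142319e+00 -6.79598972e-04  3.12922046e+00]
```

View pics/g5.png

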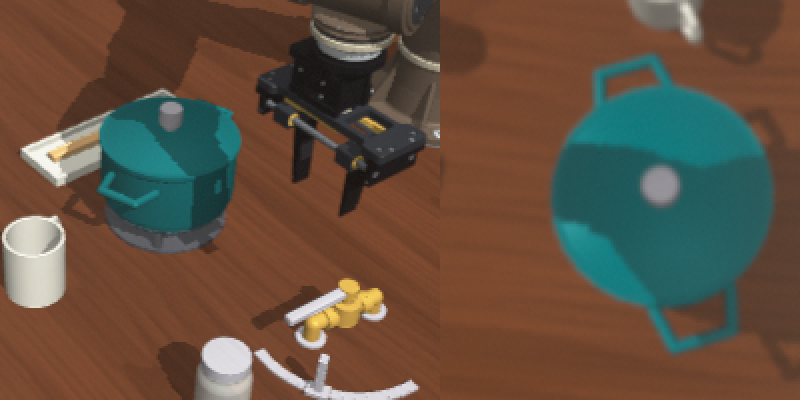

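The lid is seated evenly on the pot, and in the top crop the knob sits near the centre of the rim. The lever tip is at crop (292,318) and the post at (322,360). I'll go down over the lever now.

move_arm --commands '[[[0,0,-4.5],[0,0,0],0.6],[[0,0,-4.5],[0,0,0],0.6],[[0,0,-4],[0,0,0],0.6],[[0,0,-3],[0,0,0],0.6],[[0,0,-2],[0,0,0],0.6],[[0,0,-1.4],[0,0,0],0.6],[[0,0,0],[0,0,0],0.6]]'

```text
t: 14.2
eef_pos: [583.9, 269.9, 49.4]
tcp_rot: [-3.141, -0.002, 3.126]
ft_force: [-0.3, -0.3, 0.3]
opening: 0.599
grip_force: 0.0
```

move_arm --commands '[[[0,0,0],[0,0,0],0],[[0,0,0],[0,0,0],0],[[0,0,0],[0,0,0],0],[[0,0,0],[0,0,0],0],[[0,0,0],[0,0,0],0],[[0,0,0],[0,0,0],0],[[0,0,0],[0,0,0],0]]'

```text
t: 14.9
eef_pos: [584.4, 271.6, 50.8]
tcp_rot: [3.141, 0.0, 3.126]
ft_force: [-0.5, 3.0, 1.4]
opening: 0.146
grip_force: 29.9
```

move_arm --commands '[[[-0.01,0.55,0],[0,0,3.93],0],[[-0.05,0.55,0],[0,0,3.93],0],[[-0.09,0.55,0],[0,0,3.93],0],[[-0.12,0.54,0],[0,0,3.93],0],[[-0.16,0.53,0],[0,0,3.93],0],[[-0.2,0.52,0],[0,0,3.93],0],[[-0.23,0.5,0],[0,0,3.93],0],[[-0.26,0.48,0],[0,0,3.89],0],[[0,0,0],[0,0,0],0],[[0,0,0],[0,0,0],0]]'

```text
t: 15.9
eef_pos: [574.0, 313.9, 50.9]
tcp_rot: [-3.141, 0.002, -2.61]
ft_force: [4.8, 2.5, 0.3]
opening: 0.142
grip_force: 29.9
```

move_arm --commands '[[[0,0,0],[0,0,0],0.5],[[0,0,0],[0,0,0],0.5],[[0,0,0],[0,0,0],0.5],[[0,0,0],[0,0,0],0.5],[[0,0,3],[0,0,0],0.5],[[0,0,4],[0,0,0],0.5],[[0,0,4.5],[0,0,0],0.5],[[0,0,4.5],[0,0,0],0.5],[[-1,-3,3],[0,0,0],0.5],[[-1.5,-4,0],[0,0,0],0.5]]'

```text
t: 16.9
eef_pos: [549.2, 244.0, 244.7]
tcp_rot: [-3.14, 0.007, -2.606]
ft_force: [0.2, -0.4, -0.1]
opening: 0.501
grip_force: 0.0
```

move_arm --commands '[[[-1,-4.5,0],[0,0,0],0.5],[[-1,-4.5,0],[0,0,0],0.5],[[-1,-4.5,0],[0,0,0],0.5],[[0,-4.5,0],[0,0,0],0.5],[[0,-4,0],[0,0,0],0.5],[[0,0,0],[0,0,0],0.5]]'

```text
t: 17.5
eef_pos: [518.0, 19.8, 240.8]
tcp_rot: [-3.141, -0.0, -2.612]
ft_force: [0.8, -0.3, 0.8]
opening: 0.499
grip_force: 0.0
```

Run:
```python
from h import *
s=state();print(s["eef_pos"])
a=read_camera("scene");b=read_camera("top")
z=np.hstack([cv2.resize(a[250:350,370:480],(440,400),interpolation=3),cv2.resize(b[185:285,140:230],(360,400),interpolation=3)]);cv2.imwrite("pics/g6.png",z)
```

```text
[517.95570826  19.77093001 240.83214305]
```

View pics/g6.png

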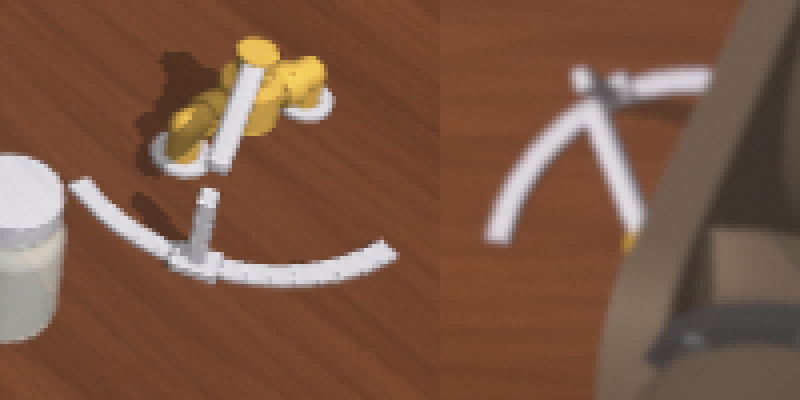

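The lever now points towards the post: scene-crop tip (222,160) and post top (208,193); top-crop tip (590,112) and post top (578,75). I'll check this with numbers.

Run:
```python
from h import *
S=lambda x,y,z:pix2world("scene",(370+x/4,250+y/4),z)[0,:2]
T=lambda x,y,z:pix2world("top",(140+(x-440)/4,185+y/4),z)[0,:2]
for n,tip,base,post in(("scene",S(221.5,158,66),S(254,70,66),S(208,191,58)),("top",T(589,110,66),T(634,218,66),T(579,73,58))):
    d=tip-base;u=d/np.hypot(*d);ax=tip-100*u;p=post-ax
    print(n,tip,base,post,"lever",np.arctan2(u[1],u[0]),"axis",ax,"post",np.arctan2(p[1],p[0]),np.hypot(*p))
print(state()["joints"])
```

```text
scene [591.96944927 327.9638601 ] [521.98924598 287.44808703] [610.89834887 337.13052622] lever 0.5248056021445211 axis [505.42731327 277.85938229] post 0.5119837750759345 120.98432896228482
top [589.10920511 324.90212743] [522.65816452 284.85082605] [614.3306084  338.84484887] lever 0.5424163300480224 axis [503.46281947 273.28142784] post 0.5340466498036659 128.80306207656037
[-8.35093434e-02  3.11473634e-01  1.78240292e+00  2.90749594e-04
  1.04781383e+00 -2.18571702e+00]
```

```bash
python3 -c "
from h import *
print(env.job_done())"
```

```text
the job is handed in; nothing more can be done
None
```

I handed the job in at about 17.5 s; no verdict came back. The spatula is flat in the spoon rest, the lid is seated on the pot, and by both cameras the gas lever points within about 1° of the index clip.

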